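# Stir the sweets through the grading bowl

### The arm

A 6-joint arm with a two-finger parallel gripper is mounted at the origin on a cart in front of the work surface, level with it; the furniture and walls round the work are solid. World frame = base frame: x ahead of the robot, y to its left, z up, the work surface at z = 0. Lengths are in mm, angles in rad, forces in N, time in s.
With the tool pointing down it reaches from about 325 to 850 mm from the base axis. Payload 15.5 kg.
Tool frame: the origin (TCP) lies midway between the tips of the shut fingers; the grasp point (between the pads) lies 19 mm behind it; z points along the fingers, y is the line along which they close (so a half turn about z gives the same grasp; the last joint's range is limited). The gripper opens to 91 mm and grips with 3 to 60 N. Pads are 32 mm wide; open, the fingers measure 118 mm over their backs; the gripper's body (76 mm by 178 mm) begins 60 mm behind the grasp point.
Start: joints at [-1.28, 0.494, 1.345, -0, 1.302, -0.096], TCP at [235.768, -578.826, 213.915] pointing down, gripper open.
Joint ranges: [-2.91, 2.91], [-0.82, 2.16], [0.22, 2.67], [-1.22, 4.37], [0.12, 2.79], [-3.08, 3.08]. Speed limits (rad/s): [1.89, 1.89, 2.57, 3.01, 3.01, 3.01].

### API

Orientations are given as a rotation vector (axis times angle).
In Python, from cell import robot gives the robot as it stands.
- The arm moves only by the shell command python3 -m handwheel 'ROWS'. ROWS is JSON, a list of rows, each an object with "fingers": the finger opening in m, from 0 to 0.0912; "translation": the shift along the tool's x, y, z in m, a list of three; "rotation": the turn, a rotation vector about the tool's x, y, z in rad, a list of three. A call has 1 to 20 rows; each row is the pose to reach, as a shift and turn from the pose commanded when the call began, along the tool's axes at that moment; what a row does not reach only later rows make up. A row lasts 1/10 s, in which the tool goes at most 50 mm and 8.59 degrees, less where a joint would pass 70% of its speed; a pose out of reach is approached as far as the arm can. A call with a gripper value outside its range is refused whole. The fingers move at their own pace and stop on an object; the grip force is fixed at half the most. Time passes only in rows, so rows that repeat a pose let the fingers close. It gives the time, the measured TCP pose, the force, the opening and the grip force at its end, in the units of the state.
- robot.read_state(): the state, without advancing time (a new reading comes with each control period).
- robot.camera(name): name is "scene" or "side" or "wrist"; returns (picture, depth): 400x640x3 uint8, blue, green, red; 400x640 float32, mm along the optical axis (not along the pixel's ray), 0 where there is no reading.
- robot.get_calibration(name): a dict with "camera_matrix" (3x3 intrinsics, pixels), "cam_to_world" (4x4, takes a point from camera to world coordinates); the wrist camera has in their place "hand_eye" (4x4, takes a point from camera to tool coordinates, whose origin is the TCP and whose axes are the flange's). Camera axes: x right, y down, z forward; pixel columns grow to the right and rows downward; lengths in mm; the calibration is good to about 2 mm. A picture is of the moment at which its call begins: read the wrist's pose just before it. get_calibration takes no time and is no camera call.
- robot.sign_off(): hands the job in; it is judged then, once.
The state is a dict: "time": time; "joints": joint angles; "joint_vel": joint speeds; "joint_torque": joint torques, N m; "position": TCP position; "ee_rot": TCP orientation; "ft_force": force on the tool from outside, world axes, zero at the start; "wrist_torque": the same for the moment, N m; "width": finger opening in mm; "grasp_force": force on a finger pad.
Only numpy, scipy, OpenCV 4.12 (cv2) and the standard library are available. Lean on these libraries where they do the work, as an engineer would, in place of code of your own. Each camera call takes 0.05 s, during which the arm holds its last target. There are 200 camera calls.

### The job

Size the sweets in the grading bowl: take the stirring rod from its holder and, with its foot low over the floor among the balls and beginning at the side with the blue mark, stir round clockwise (seen from above) for at least two full turns, a good way out from the middle, and on until every small yellow ball has dropped through the slot round the floor into the pan below, while the large red ones stay in. Then stand the rod back in its holder and put the lid squarely on the bowl. Touch the balls only with the rod, do not press it hard on the bowl, and leave the jar, the counter and the spare cap where they are.

Things in the scene. Friction and masses are not known exactly. Their poses are not given: they have to be found in the camera images.
- bowl: round grey metal grading bowl, fixed to the table, 158 mm outside, 146 mm inside diameter, rim 90 mm above the table. Origin: centre of its underside, on the table; z up, x towards the blue mark on the rim; its yaw can be anything. What falls through the slot round its inner floor lands in the catch pan, 6 mm above the table
- bowl_mid (a point): centre of the top of the flat round inner floor, 104 mm diameter, 45 mm above the table. Between it and the wall an open slot 21 mm wide runs all round, crossed by four thin round bars (at 45 degrees to the line to the mark). At the start no ball lies within 17 mm of this point, nor a large one towards the mark
- bowl_mark (a point): blue mark (22 mm wide tab on the outside of the wall, up to the rim), this point on the rim above it, 76 mm from the bowl's axis
- holder: white round holder fixed to the table, 50 mm high, foot 74 mm across; upright well of inside diameter 36 mm up to 35 mm height, then widening to 54 mm at the mouth. Origin: centre of its underside, on the table; z up
- holder_in (a point): centre of the floor of the holder's well, 6 mm above the table; the foot of the rod stands here
- rod: loose stirring rod, 140 mm long, about 0.08 kg, upright in the holder at the start. Steel foot 26 mm across, 30 mm high, then a 10 mm shaft, then a dark wooden handle, 16 x 16 mm square, from 70 to 140 mm above the foot's end: grip it from above across two faces, about 100 mm up. Origin: centre of the foot's flat end; z up along the rod, x and y square to the handle's faces
- rod_tip (a point): centre of the flat end of the rod's foot (same point as the rod's origin)
- lid: loose round metal lid, 160 mm diameter, about 0.2 kg, the right way up on the table. Origin: centre of its underside, z up. A plug 134 mm across, 6 mm high, a plate 5 mm thick on it, and in the middle a black round knob, 28 mm diameter, 25 to 55 mm above the origin. On the bowl the plug goes inside the wall with 6 mm to spare all round and the origin is 84 mm above the table
- big_0: large red ball, origin at its centre, 34 mm diameter, 20 g, smooth and glossy; too large for the slot; at the start on the bowl's floor about 36 mm from its middle (centre 62 mm above the table; about 61 mm when it lies against the wall)
- big_1: large red ball, origin at its centre, 34 mm diameter, 20 g, smooth and glossy; too large for the slot; at the start on the bowl's floor about 36 mm from its middle (centre 62 mm above the table; about 61 mm when it lies against the wall)
- small_0: small yellow ball, origin at its centre, 16 mm diameter, 10 g, smooth and glossy; at the start on the bowl's floor about 42 mm from its middle (centre 53 mm above the table; 14 mm once it lies in the catch pan). It falls through when pushed out over the slot
- small_1: small yellow ball, origin at its centre, 16 mm diameter, 10 g, smooth and glossy; at the start on the bowl's floor about 42 mm from its middle (centre 53 mm above the table; 14 mm once it lies in the catch pan). It falls through when pushed out over the slot
- small_2: small yellow ball, origin at its centre, 16 mm diameter, 10 g, smooth and glossy; at the start on the bowl's floor about 42 mm from its middle (centre 53 mm above the table; 14 mm once it lies in the catch pan). It falls through when pushed out over the slot
- small_3: small yellow ball, origin at its centre, 16 mm diameter, 10 g, smooth and glossy; at the start on the bowl's floor about 42 mm from its middle (centre 53 mm above the table; 14 mm once it lies in the catch pan). It falls through when pushed out over the slot
- small_4: small yellow ball, origin at its centre, 16 mm diameter, 10 g, smooth and glossy; at the start on the bowl's floor about 42 mm from its middle (centre 53 mm above the table; 14 mm once it lies in the catch pan). It falls through when pushed out over the slot
- small_5: small yellow ball, origin at its centre, 16 mm diameter, 10 g, smooth and glossy; at the start on the bowl's floor about 42 mm from its middle (centre 53 mm above the table; 14 mm once it lies in the catch pan). It falls through when pushed out over the slot
- empty_jar: bystander: empty open glass jar, 66 mm diameter, 87 mm high, origin at the centre of its underside
- jar_clamp: obstacle: metal jar clamp fixed to the table, 95 x 151 mm, with an upright red lever that reaches 180 mm above the table; origin at the centre of its underside
- tape_dispenser: obstacle: green tape dispenser fixed to the table, 184 mm long along its y, 105 mm high; origin at the centre of its underside
- tally_counter: bystander: hand tally counter, 76 x 50 x 22 mm, origin at the centre of its underside
- spare_cap: bystander: gold jar cap, 63 mm diameter, 14 mm high, origin at the centre of its underside
Things that resemble listed ones, but are neither listed nor needed, are in the scene too. Leave any purple look-alike of the holder alone.

How it is judged:
By the outcome, as a careful person would: the job done as asked, in the order asked, and still so for the second after the job is handed in, with the robot touching nothing.
It also fails if it takes over 72 s, if anything falls off the work surface, if the arm or the gripper's body presses on something with over 40 N, if the wrist force passes 120 N, or if a joint passes its speed limit or range.

## Working session

There is one attempt and no reset: what is moved stays moved. The work goes in short steps, Python scripts to look and compute and a shell command to move; the robot and the scene stay as the last step left them, time stands still between calls to the robot, and variables do not carry over. Pictures are saved under pics/ and viewed, at most 10 in all, crops included, and the job is handed in when it is done.

```bash
mkdir -p pics; ls; python3 - <<'E'
from cell import robot
import cv2,numpy as np
s=robot.read_state();print(s)
for n in("scene","side"):
    p,d=robot.camera(n);cv2.imwrite(f"pics/{n}0.png",p);np.save(f"pics/{n}0.npy",d)
    c=robot.get_calibration(n);print(n,np.round(c["camera_matrix"],1).tolist(),np.round(c["cam_to_world"],3).tolist())
print(robot.get_calibration("wrist"))
E
```

```text
pics
{'time': 0.0, 'joints': array([-1.27949327e+00,  4.94195176e-01,  1.34614100e+00,  1.43928766e-05,
        1.30252333e+00, -9.55253705e-02]), 'joint_vel': array([-0.0004173 ,  0.00058359, -0.00043428, -0.00078873,  0.00241511,
       -0.00109176]), 'joint_torque': array([-2.19359164e-03, -8.78818846e+01, -3.81855798e+01,  7.08390959e-02,
        5.34143799e-02, -1.24023722e-05]), 'position': array([ 235.66210513, -578.44187726,  213.32747783]), 'ee_rot': array([-3.08177613e+00, -6.03598797e-01,  1.72724483e-04]), 'ft_force': array([-0.26901914, -0.23138747, -0.01602584]), 'wrist_torque': array([ 0.00612051,  0.03677784, -0.02643194]), 'grasp_force': 0.0, 'width': 91.50553785739234}
scene [[434.2, 0.0, 318.0], [0.0, 434.2, 200.2], [0.0, 0.0, 1.0]] [[-0.788, -0.345, 0.51, -118.247], [-0.616, 0.467, -0.634, 758.352], [-0.019, -0.814, -0.581, 823.141], [0.0, 0.0, 0.0, 1.0]]
side [[496.7, 0.0, 318.3], [0.0, 496.7, 195.7], [0.0, 0.0, 1.0]] [[-0.568, -0.663, 0.487, -226.172], [-0.823, 0.458, -0.336, 476.81], [-0.0, -0.592, -0.806, 1301.564], [0.0, 0.0, 0.0, 1.0]]
{'camera_matrix': array([[311.59924666,   0.        , 319.77647412],
       [  0.        , 311.59924666, 204.36823663],
       [  0.        ,   0.        ,   1.        ]]), 'hand_eye': array([[-4.82677248e-04, -9.68888038e-01, -2.47498963e-01,
         7.05800935e+01],
       [ 9.99999268e-01, -1.92950141e-04, -1.19487293e-03,
         9.94498531e-01],
       [ 1.10994313e-03, -2.47499358e-01,  9.68887422e-01,
        -1.70523596e+02],
       [ 0.00000000e+00,  0.00000000e+00,  0.00000000e+00,
         1.00000000e+00]])}
```

View pics/scene0.png

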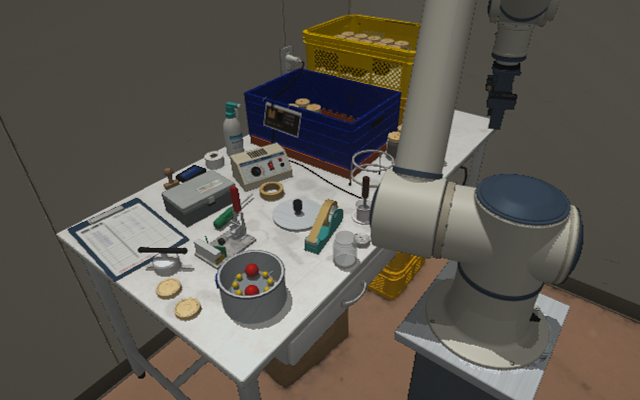

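View pics/side0.png

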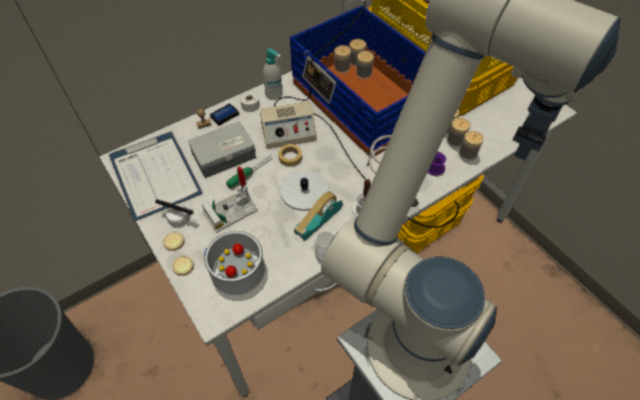

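The scene view shows the bowl at (252,285), the lid at (298,212), the rod in its holder at (366,195), and the clamp lever at (236,200). I'll make a top-down map from both depth images.

```bash
cat > h.py <<'E'
from cell import robot
import cv2,numpy as np
from scipy.spatial.transform import Rotation as R
def shoot(n):
    s=robot.read_state();p,d=robot.camera(n);return s,p,d
def cloud(n,s,p,d):
    c=robot.get_calibration(n);K=c["camera_matrix"]
    if n=="wrist":
        T=np.eye(4);T[:3,:3]=R.from_rotvec(s["ee_rot"]).as_matrix();T[:3,3]=s["position"];T=T@c["hand_eye"]
    else:T=c["cam_to_world"]
    v,u=np.mgrid[:400,:640];P=np.stack([(u-K[0,2])/K[0,0]*d,(v-K[1,2])/K[1,1]*d,d],-1)
    W=P@T[:3,:3].T+T[:3,3];W[d<=0]=np.nan
    return W,p
def ortho(clouds,x0,x1,y0,y1,zmax,sc,fn):
    # picture: up = +x, left = +y ; sc px per mm
    H=int((x1-x0)*sc);Wd=int((y1-y0)*sc);im=np.zeros((H,Wd,3),np.uint8)
    P=np.concatenate([c[0].reshape(-1,3) for c in clouds]);C=np.concatenate([c[1].reshape(-1,3) for c in clouds])
    k=np.isfinite(P[:,0])&(P[:,0]>x0)&(P[:,0]<x1)&(P[:,1]>y0)&(P[:,1]<y1)&(P[:,2]<zmax);P=P[k];C=C[k]
    o=np.argsort(P[:,2])
    for p,c in zip(P[o],C[o]):
        cv2.circle(im,(int((y1-p[1])*sc),int((x1-p[0])*sc)),1,c.tolist(),-1)
    for g in range(int(np.ceil(x0/100)*100),int(x1),100):cv2.putText(im,f"x{g}",(0,int((x1-g)*sc)+4),0,.4,(0,255,255));cv2.line(im,(35,int((x1-g)*sc)),(Wd,int((x1-g)*sc)),(0,255,255),1)
    for g in range(int(np.ceil(y0/100)*100),int(y1),100):cv2.putText(im,f"y{g}",(int((y1-g)*sc)-12,H-4),0,.4,(0,255,255));cv2.line(im,(int((y1-g)*sc),0),(int((y1-g)*sc),H-15),(0,255,255),1)
    cv2.imwrite(fn,im)
def circ(P):
    A=np.c_[2*P[:,:2],np.ones(len(P))];x=np.linalg.lstsq(A,(P[:,:2]**2).sum(1),rcond=None)[0]
    return x[0],x[1],np.sqrt(x[2]+x[0]**2+x[1]**2)
E
python3 - <<'E'
from h import *
cl=[]
for n in("scene","side"):
    p=cv2.imread(f"pics/{n}0.png");d=np.load(f"pics/{n}0.npy");W,_=cloud(n,None,p,d);cl.append((W,p))
    for nm,(u,v) in dict(scene=dict(bowlL=(220,283),bowlin=(252,290),knob=(298,204),plate=(280,215),rod=(366,185),foot=(362,212),jar=(345,240),lev=(236,195),bowlback=(252,255)),side=dict(bowlin=(235,262),knob=(304,182),rod=(366,186),lev=(241,175),purple=(437,160)))[n].items():print(n,nm,np.round(W[v,u]))
ortho(cl,150,900,-450,450,300,.85,"pics/o.png")
E
```

```text
scene bowlL [505. 352.  91.]
scene bowlin [440. 314.  77.]
scene knob [594. -31.  54.]
scene plate [641.   3.  11.]
scene rod [ 433. -152.  121.]
scene foot [ 432. -135.   33.]
scene jar [389.  15.  48.]
scene lev [658. 146. 159.]
scene bowlback [525. 230.  77.]
side bowlin [475. 282.  45.]
side knob [598. -37.  55.]
side rod [ 431. -149.  130.]
side lev [660. 143. 155.]
side purple [ 447. -478.   14.]
```

View pics/o.png

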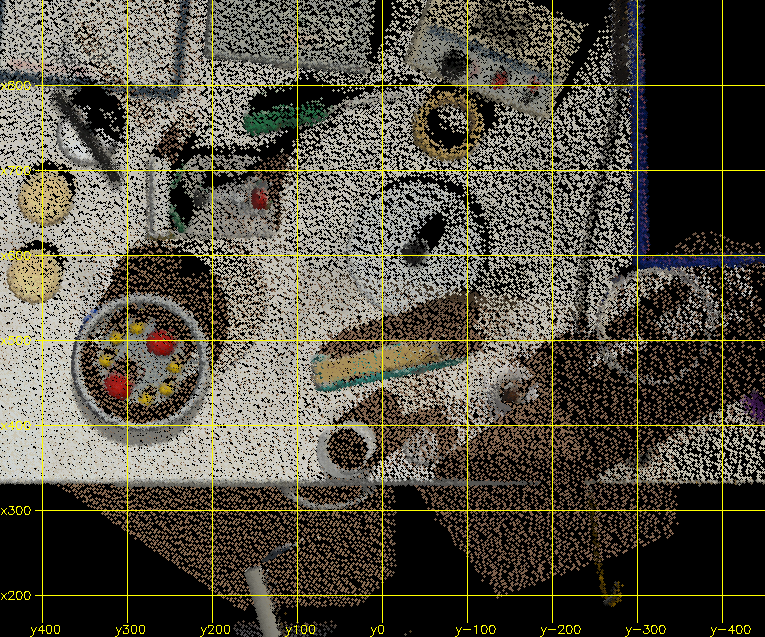

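```bash
python3 - <<'E'
from h import *
P=[];C=[];N=[]
for i,n in enumerate(("scene","side")):
    p=cv2.imread(f"pics/{n}0.png");d=np.load(f"pics/{n}0.npy");W,_=cloud(n,None,p,d)
    hsv=cv2.cvtColor(p,cv2.COLOR_BGR2HSV)
    def sel(x,y,r,z0,z1):return (np.hypot(W[...,0]-x,W[...,1]-y)<r)&(W[...,2]>z0)&(W[...,2]<z1)
    c=(475,286)
    rim=W[sel(*c,95,85,95)];f=circ(rim);print(n,"rim",np.round(f,1),len(rim))
    b=sel(f[0],f[1],100,50,95)&(hsv[...,0]>100)&(hsv[...,0]<130)&(hsv[...,1]>120)
    m=W[b];print(" mark",len(m),np.round(np.median(m,0)) if len(m) else"",np.degrees(np.arctan2(*(np.median(m,0)[:2]-f[:2])[::-1])) if len(m) else "")
    for nm,lo,hi in(("red",0,8),("yel",20,35)):
        k=sel(f[0],f[1],66,46,85)&(hsv[...,0]>=lo)&(hsv[...,0]<=hi)&(hsv[...,1]>150)
        nn,lab=cv2.connectedComponents(k.astype(np.uint8))
        print(" ",nm,[np.round(np.median(W[lab==j],0)[:2]-f[:2]).tolist()+[int((lab==j).sum())] for j in range(1,nn)])
    lid=W[sel(595,-40,95,7,16)];print(" lid mean",np.round(lid.mean(0),1), "knobtop",np.round(np.mean(W[sel(595,-40,30,48,60)],0),1))
    top=W[sel(433,-152,20,128,150)];print(" rodtop",np.round(top.mean(0),1) if len(top) else "",len(top))
    h=W[sel(433,-150,40,44,55)];print(" holder rim",len(h),np.round(circ(h),1) if len(h)>5 else "")
    print(" ring stand zmax",np.nanmax(W[sel(500,-330,70,0,400)][:,2]) if sel(500,-330,70,0,400).any() else "")
E
```

```text
scene rim [473.8 286.1  76.4] 602
 mark 14 [523. 349.  89.] 52.09553647674262
  red [[19.0, -21.0, 130], [-30.0, 27.0, 108]]
  yel [[-8.0, -39.0, 26], [39.0, 4.0, 28], [-33.0, -29.0, 26], [27.0, 30.0, 28], [-44.0, -5.0, 15], [1.0, 41.0, 23]]
 lid mean [604.5 -27.8  10.4] knobtop [605.3 -36.2  53.4]
 rodtop [ 436.1 -149.9  138.7] 52
 holder rim 77 [ 440.7 -151.8   25.1]
 ring stand zmax 99.74404680044393
side rim [473.1 282.1  76.4] 433
 mark 0  
  red [[20.0, -23.0, 92], [-31.0, 28.0, 95]]
  yel [[42.0, 6.0, 19], [-6.0, -38.0, 15], [27.0, 30.0, 16], [-33.0, -28.0, 17], [1.0, 42.0, 16], [-45.0, -5.0, 15]]
 lid mean [606.  -37.2  10.6] knobtop [605.3 -41.3  52.8]
 rodtop [ 434.9 -155.2  139.3] 42
 holder rim 34 [ 445.1 -150.1   20.2]
 ring stand zmax 98.49313832097164
```

```bash
python3 -m handwheel '[{"fingers":0.0912,"translation":[0.346,-0.319,-0.027],"rotation":[0,0,0]},{"fingers":0.0912,"translation":[0.346,-0.319,-0.027],"rotation":[0,0,0]},{"fingers":0.0912,"translation":[0.346,-0.319,-0.027],"rotation":[0,0,0]},{"fingers":0.0912,"translation":[0.346,-0.319,-0.027],"rotation":[0,0,0]},{"fingers":0.0912,"translation":[0.346,-0.319,-0.027],"rotation":[0,0,0]},{"fingers":0.0912,"translation":[0.346,-0.319,-0.027],"rotation":[0,0,0]},{"fingers":0.0912,"translation":[0.346,-0.319,-0.027],"rotation":[0,0,0]},{"fingers":0.0912,"translation":[0.346,-0.319,-0.027],"rotation":[0,0,0]},{"fingers":0.0912,"translation":[0.346,-0.319,-0.027],"rotation":[0,0,0]},{"fingers":0.0912,"translation":[0.346,-0.319,-0.027],"rotation":[0,0,0]},{"fingers":0.0912,"translation":[0.346,-0.319,-0.027],"rotation":[0,0,0]},{"fingers":0.0912,"translation":[0.346,-0.319,-0.027],"rotation":[0,0,0]},{"fingers":0.0912,"translation":[0.346,-0.319,-0.027],"rotation":[0,0,0]}]'
python3 - <<'E'
from h import *
s,p,d=shoot("wrist");W,_=cloud("wrist",s,p,d)
print(s["time"],s["position"],s["ee_rot"])
np.save("pics/w1.npy",W);cv2.imwrite("pics/w1f.png",p)
k=(np.hypot(W[...,0]-436,W[...,1]+152)<25)&(W[...,2]>130)&(W[...,2]<150)
v,u=np.nonzero(k);print(len(u),u.mean(),v.mean(),np.median(W[k],0))
h=(np.hypot(W[...,0]-436,W[...,1]+152)<40)&(W[...,2]>44)&(W[...,2]<56);print("holder",circ(W[h]),h.sum())
r=cv2.minAreaRect(W[k][:,:2].astype(np.float32));print(r)
cv2.imwrite("pics/w1.png",p)
E
```

```text
time: 1.4
position: [435.5, -153.6, 240.7]
ee_rot: [-3.083, -0.603, 0.001]
ft_force: [-0.8, 1.2, 0.2]
width: 91.2
grasp_force: 0.0
1.4 [ 435.49064141 -153.5658082   240.74767242] [-3.08317871e+00 -6.02703533e-01  6.91345701e-04]
384 324.0 202.49479166666666 [ 441.02151894 -156.1150107   145.33510764]
holder (np.float64(440.72990802173337), np.float64(-155.80009842524856), np.float64(26.9875365479059)) 684
((439.6537170410156, -156.69833374023438), (16.28472328186035, 15.995476722717285), 73.40724182128906)
```

View pics/w1.png

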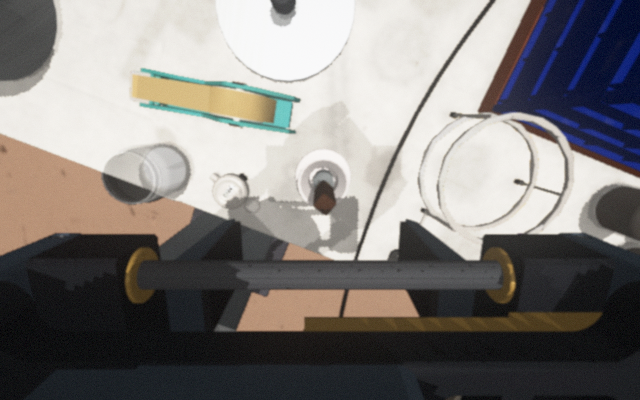

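```bash
python3 - <<'E'
from h import *
p=cv2.imread("pics/w1f.png");cv2.imwrite("pics/w1c.png",cv2.resize(p[140:240,270:380],None,fx=5,fy=5,interpolation=cv2.INTER_CUBIC))
W=np.load("pics/w1.npy")
for z0 in(135,140,142):
    k=(np.hypot(W[...,0]-440,W[...,1]+156)<25)&(W[...,2]>z0)&(W[...,2]<150);print(k.sum(),cv2.minAreaRect(W[k][:,:2].astype(np.float32)),np.median(W[k],0))
E
```

```text
356 ((439.5640869140625, -156.69903564453125), (16.110332489013672, 16.06854820251465), 74.52930450439453) [ 440.58686621 -156.20552663  145.4126776 ]
332 ((439.5589599609375, -156.6966094970703), (16.10396957397461, 16.07318115234375), 74.60380554199219) [ 440.22935751 -156.34035667  145.45843347]
319 ((439.5113525390625, -156.6722412109375), (16.04950714111328, 16.11446189880371), 75.28794860839844) [ 439.96842702 -156.40501397  145.49851247]
```

View pics/w1c.png

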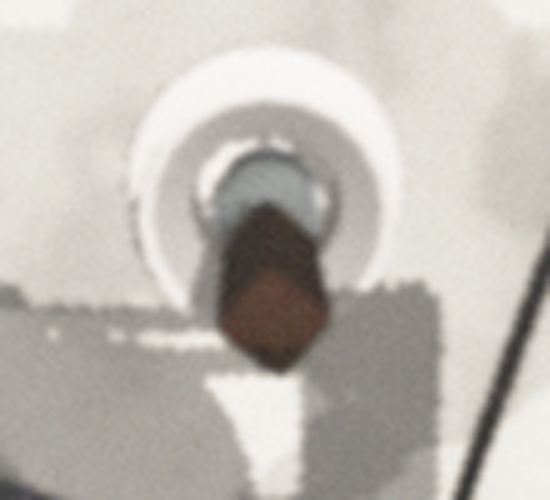

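```bash
python3 -m handwheel '[{"fingers":0.0912,"translation":[0.003,0.004,0.03],"rotation":[0,0,0.65]},{"fingers":0.0912,"translation":[0.003,0.004,0.05],"rotation":[0,0,0.65]},{"fingers":0.0912,"translation":[0.003,0.004,0.07],"rotation":[0,0,0.65]},{"fingers":0.07,"translation":[0.003,0.004,0.08],"rotation":[0,0,0.65]},{"fingers":0.06,"translation":[0.003,0.004,0.085],"rotation":[0,0,0.65]},{"fingers":0.05,"translation":[0.003,0.004,0.125],"rotation":[0,0,0.65]},{"fingers":0.04,"translation":[0.003,0.004,0.154],"rotation":[0,0,0.65]},{"fingers":0.03,"translation":[0.003,0.004,0.154],"rotation":[0,0,0.65]},{"fingers":0.0,"translation":[0.003,0.004,0.154],"rotation":[0,0,0.65]},{"fingers":0.0,"translation":[0.003,0.004,0.154],"rotation":[0,0,0.65]},{"fingers":0.0,"translation":[0.003,0.004,0.154],"rotation":[0,0,0.65]},{"fingers":0.0,"translation":[0.003,0.004,0.154],"rotation":[0,0,0.65]},{"fingers":0.0,"translation":[0.003,0.004,0.154],"rotation":[0,0,0.65]}]'
```

```text
time: 2.75
position: [440.5, -155.6, 87.5]
ee_rot: [3.114, -0.412, 0.002]
ft_force: [-0.1, -1.2, 6.5]
width: 16.0
grasp_force: 30.0
```

```bash
python3 -m handwheel '[{"fingers":0.0,"translation":[0,0,-0.02],"rotation":[0,0,0]},{"fingers":0.0,"translation":[0,0,-0.06],"rotation":[0,0,0]},{"fingers":0.0,"translation":[0,0,-0.11],"rotation":[0,0,0]},{"fingers":0.0,"translation":[-0.002,-0.008,-0.15],"rotation":[0,0,0]},{"fingers":0.0,"translation":[-0.01,-0.05,-0.16],"rotation":[0,0,0]},{"fingers":0.0,"translation":[-0.083,-0.433,-0.16],"rotation":[0,0,0]},{"fingers":0.0,"translation":[-0.083,-0.433,-0.16],"rotation":[0,0,0]},{"fingers":0.0,"translation":[-0.083,-0.433,-0.16],"rotation":[0,0,0]},{"fingers":0.0,"translation":[-0.083,-0.433,-0.16],"rotation":[0,0,0]},{"fingers":0.0,"translation":[-0.083,-0.433,-0.16],"rotation":[0,0,0]},{"fingers":0.0,"translation":[-0.083,-0.433,-0.16],"rotation":[0,0,0]},{"fingers":0.0,"translation":[-0.083,-0.433,-0.16],"rotation":[0,0,0]},{"fingers":0.0,"translation":[-0.083,-0.433,-0.16],"rotation":[0,0,0]},{"fingers":0.0,"translation":[-0.083,-0.433,-0.16],"rotation":[0,0,0]},{"fingers":0.0,"translation":[-0.083,-0.433,-0.16],"rotation":[0,0,0]},{"fingers":0.0,"translation":[-0.083,-0.433,-0.16],"rotation":[0,0,0]}]'
python3 - <<'E'
from h import *
s,p,d=shoot("wrist");W,_=cloud("wrist",s,p,d)
print(s["time"],s["position"],s["ee_rot"],s["ft_force"])
np.save("pics/w2.npy",W);cv2.imwrite("pics/w2.png",p)
hsv=cv2.cvtColor(p,cv2.COLOR_BGR2HSV)
def sel(x,y,r,z0,z1):return (np.hypot(W[...,0]-x,W[...,1]-y)<r)&(W[...,2]>z0)&(W[...,2]<z1)
k=sel(473.5,284,90,85,96);f=circ(W[k]);print("rim",f,k.sum())
m=W[(np.hypot(W[...,0]-f[0],W[...,1]-f[1])<95)&(W[...,2]>40)&(hsv[...,0]>100)&(hsv[...,0]<130)&(hsv[...,1]>120)&(W[...,2]<97)];print("mark",len(m),np.median(m,0),np.degrees(np.arctan2(*(np.median(m,0)[:2]-f[:2])[::-1])))
for nm,lo,hi in(("red",0,8),("yel",20,35)):
    k=sel(f[0],f[1],66,10,85)&(hsv[...,0]>=lo)&(hsv[...,0]<=hi)&(hsv[...,1]>150)
    nn,lab=cv2.connectedComponents(k.astype(np.uint8))
    print(" ",nm,[np.round(np.r_[np.median(W[lab==j],0)-[f[0],f[1],0],(lab==j).sum()]).tolist() for j in range(1,nn)])
for z in(140,160,180,200):
    q=W[(np.hypot(W[...,0]-s["position"][0],W[...,1]-s["position"][1])<30)&(abs(W[...,2]-z)<4)];print(z,len(q),q.mean(0) if len(q) else"")
E
```

```text
time: 4.35
position: [472.4, 283.4, 246.9]
ee_rot: [3.114, -0.413, -0.001]
ft_force: [-0.5, 0.7, -0.6]
width: 15.8
grasp_force: 30.0
4.35 [472.42843437 283.38988489 246.92437572] [ 3.11387889e+00 -4.12772059e-01 -5.12067221e-04] [-0.45618768  0.70264002 -0.63784281]
rim (np.float64(477.52087518062103), np.float64(282.83999737268215), np.float64(76.09944335104194)) 2671
mark 35 [533.86396228 340.28975574  89.40547902] 45.557201940639075
  red [[26.0, -25.0, 75.0, 573.0], [-17.0, 29.0, 75.0, 261.0]]
  yel [[41.0, 3.0, 60.0, 89.0], [29.0, 27.0, 59.0, 90.0], [-4.0, -40.0, 59.0, 90.0], [4.0, 40.0, 59.0, 87.0], [-30.0, -30.0, 59.0, 84.0], [-42.0, -11.0, 58.0, 9.0]]
140 0 
160 0 
180 71 [482.00477697 281.15966266 179.81949795]
200 466 [476.16245662 282.81480494 199.40337904]
```

View pics/w2.png

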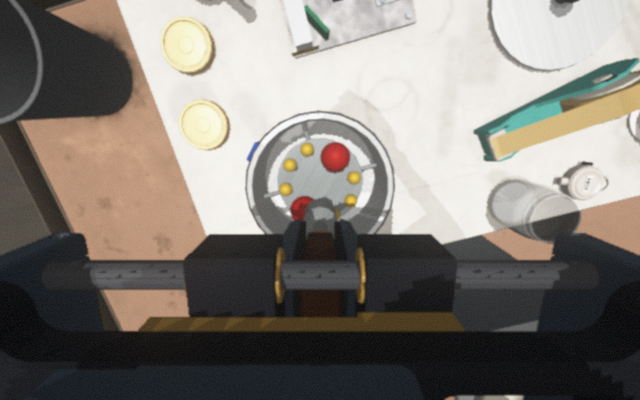

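The view shows the bowl centred near (320,180), the mark at (253,150), reds at (335,157) and (303,207), and the foot hanging at (322,212). I'll lower the foot at the centre.

```bash
python3 -m handwheel '[{"fingers":0.0,"translation":[0.004,-0.001,0.02],"rotation":[0,0,0]},{"fingers":0.0,"translation":[0.004,-0.001,0.055],"rotation":[0,0,0]},{"fingers":0.0,"translation":[0.004,-0.001,0.085],"rotation":[0,0,0]},{"fingers":0.0,"translation":[0.004,-0.001,0.105],"rotation":[0,0,0]},{"fingers":0.0,"translation":[0.004,-0.001,0.116],"rotation":[0,0,0]},{"fingers":0.0,"translation":[0.004,-0.001,0.1165],"rotation":[0,0,0]},{"fingers":0.0,"translation":[0.004,-0.001,0.1165],"rotation":[0,0,0]}]'
python3 - <<'E'
import numpy as np
for r in (36,40):
  for i in range(20):
    a=np.radians(48+15.1-18*i);print(r,18*i,round(r*np.cos(a)/1000,4),round(-r*np.sin(a)/1000,4))
E
```

```text
time: 5.1
position: [477.3, 283.9, 131.2]
ee_rot: [-3.114, 0.413, -0.001]
ft_force: [-0.8, 0.9, -1.0]
width: 15.4
grasp_force: 30.0
36 0 0.0163 -0.0321
36 18 0.0254 -0.0255
36 36 0.032 -0.0164
36 54 0.0355 -0.0057
36 72 0.0356 0.0056
36 90 0.0321 0.0163
36 108 0.0255 0.0254
36 126 0.0164 0.032
36 144 0.0057 0.0355
36 162 -0.0056 0.0356
36 180 -0.0163 0.0321
36 198 -0.0254 0.0255
36 216 -0.032 0.0164
36 234 -0.0355 0.0057
36 252 -0.0356 -0.0056
36 270 -0.0321 -0.0163
36 288 -0.0255 -0.0254
36 306 -0.0164 -0.032
36 324 -0.0057 -0.0355
36 342 0.0056 -0.0356
40 0 0.0181 -0.0357
40 18 0.0282 -0.0283
40 36 0.0356 -0.0182
40 54 0.0395 -0.0063
40 72 0.0395 0.0062
40 90 0.0357 0.0181
40 108 0.0283 0.0282
40 126 0.0182 0.0356
40 144 0.0063 0.0395
40 162 -0.0062 0.0395
40 180 -0.0181 0.0357
40 198 -0.0282 0.0283
40 216 -0.0356 0.0182
40 234 -0.0395 0.0063
40 252 -0.0395 -0.0062
40 270 -0.0357 -0.0181
40 288 -0.0283 -0.0282
40 306 -0.0182 -0.0356
40 324 -0.0063 -0.0395
40 342 0.0062 -0.0395
```

```bash
python3 -m handwheel '[{"fingers":0,"translation":[0.004,-0.008,0.001],"rotation":[0,0,0]},{"fingers":0,"translation":[0.009,-0.018,0.001],"rotation":[0,0,0]},{"fingers":0,"translation":[0.0135,-0.027,0.001],"rotation":[0,0,0]},{"fingers":0,"translation":[0.0181,-0.0357,0.001],"rotation":[0,0,0]},{"fingers":0,"translation":[0.0304,-0.026,0.001],"rotation":[0,0,0]},{"fingers":0,"translation":[0.038,-0.0124,0.001],"rotation":[0,0,0]},{"fingers":0,"translation":[0.0399,0.0031,0.001],"rotation":[0,0,0]},{"fingers":0,"translation":[0.0357,0.0181,0.001],"rotation":[0,0,0]},{"fingers":0,"translation":[0.026,0.0304,0.001],"rotation":[0,0,0]},{"fingers":0,"translation":[0.0124,0.038,0.001],"rotation":[0,0,0]},{"fingers":0,"translation":[-0.0031,0.0399,0.001],"rotation":[0,0,0]},{"fingers":0,"translation":[-0.0181,0.0357,0.001],"rotation":[0,0,0]},{"fingers":0,"translation":[-0.0304,0.026,0.001],"rotation":[0,0,0]},{"fingers":0,"translation":[-0.038,0.0124,0.001],"rotation":[0,0,0]},{"fingers":0,"translation":[-0.0399,-0.0031,0.001],"rotation":[0,0,0]},{"fingers":0,"translation":[-0.0357,-0.0181,0.001],"rotation":[0,0,0]},{"fingers":0,"translation":[-0.026,-0.0304,0.001],"rotation":[0,0,0]},{"fingers":0,"translation":[-0.0124,-0.038,0.001],"rotation":[0,0,0]},{"fingers":0,"translation":[0.0031,-0.0399,0.001],"rotation":[0,0,0]},{"fingers":0,"translation":[0.0181,-0.0357,0.001],"rotation":[0,0,0]}]'
cat > look.py <<'E'
from h import *
import sys
s=robot.read_state();print(s["time"],np.round(s["position"],1),np.round(s["ft_force"],1),s["width"])
f=(475.5,283)
for n in sys.argv[1:]:
    s,p,d=shoot(n);W,_=cloud(n,s,p,d);cv2.imwrite(f"pics/{n}_{s['time']:.2f}.png",p)
    hsv=cv2.cvtColor(p,cv2.COLOR_BGR2HSV)
    for nm,lo,hi in(("red",0,8),("yel",20,35)):
        k=(np.hypot(W[...,0]-f[0],W[...,1]-f[1])<72)&(W[...,2]>5)&(W[...,2]<85)&(hsv[...,0]>=lo)&(hsv[...,0]<=hi)&(hsv[...,1]>150)
        nn,lab=cv2.connectedComponents(k.astype(np.uint8))
        print(n,nm,[np.round(np.r_[np.median(W[lab==j],0)-[f[0],f[1],0],(lab==j).sum()]).tolist() for j in range(1,nn) if (lab==j).sum()>3])
E
python3 look.py wrist side scene
```

```text
time: 7.1
position: [504.9, 314.7, 129.2]
ee_rot: [-3.114, 0.41, -0.001]
ft_force: [0.5, -0.5, -0.9]
width: 16.0
grasp_force: 30.0
7.1 [504.9 314.7 129.2] [ 0.5 -0.5 -0.9] 15.978152036976004
wrist red [[57.0, 1.0, 74.0, 2444.0]]
wrist yel [[33.0, 11.0, 59.0, 202.0], [36.0, 54.0, 20.0, 116.0]]
side red [[43.0, -17.0, 71.0, 142.0]]
side yel [[29.0, 8.0, 57.0, 18.0], [28.0, 58.0, 20.0, 14.0]]
scene red [[41.0, -19.0, 71.0, 188.0], [57.0, 20.0, 69.0, 4.0]]
scene yel [[29.0, 7.0, 57.0, 27.0], [53.0, 31.0, 20.0, 10.0]]
```

```bash
python3 -m handwheel '[{"fingers":0,"translation":[0.0077,0.0136,0],"rotation":[0,0,0]},{"fingers":0,"translation":[0.0142,0.0252,0],"rotation":[0,0,0]},{"fingers":0,"translation":[0.0158,0.0383,0],"rotation":[0,0,0]},{"fingers":0,"translation":[0.0122,0.0511,0],"rotation":[0,0,0]},{"fingers":0,"translation":[0.004,0.0615,0],"rotation":[0,0,0]},{"fingers":0,"translation":[-0.0076,0.068,0],"rotation":[0,0,0]},{"fingers":0,"translation":[-0.0207,0.0696,0],"rotation":[0,0,0]},{"fingers":0,"translation":[-0.0335,0.066,0],"rotation":[0,0,0]},{"fingers":0,"translation":[-0.0439,0.0578,0],"rotation":[0,0,0]},{"fingers":0,"translation":[-0.0504,0.0462,0],"rotation":[0,0,0]},{"fingers":0,"translation":[-0.052,0.0331,0],"rotation":[0,0,0]},{"fingers":0,"translation":[-0.0484,0.0203,0],"rotation":[0,0,0]},{"fingers":0,"translation":[-0.0402,0.0099,0],"rotation":[0,0,0]},{"fingers":0,"translation":[-0.0286,0.0034,0],"rotation":[0,0,0]},{"fingers":0,"translation":[-0.0155,0.0018,0],"rotation":[0,0,0]},{"fingers":0,"translation":[-0.0027,0.0054,0],"rotation":[0,0,0]},{"fingers":0,"translation":[0.0077,0.0136,0],"rotation":[0,0,0]},{"fingers":0,"translation":[0.0142,0.0252,0],"rotation":[0,0,0]}]'
python3 look.py wrist side scene
```

```text
time: 9.05
position: [511.6, 284.7, 129.3]
ee_rot: [3.114, -0.413, 0.0]
ft_force: [-0.8, 0.6, -1.0]
width: 15.6
grasp_force: 30.0
9.05 [511.6 284.7 129.3] [-0.8  0.6 -1. ] 15.633771858082492
wrist red [[46.0, -34.0, 74.0, 2398.0]]
wrist yel [[32.0, -19.0, 59.0, 152.0], [35.0, 54.0, 20.0, 104.0]]
side red [[30.0, -40.0, 72.0, 179.0]]
side yel [[21.0, -22.0, 57.0, 19.0], [58.0, 30.0, 19.0, 5.0], [28.0, 56.0, 19.0, 13.0]]
scene red [[36.0, -28.0, 72.0, 116.0], [6.0, -47.0, 71.0, 122.0]]
scene yel [[18.0, -21.0, 57.0, 24.0], [55.0, 30.0, 20.0, 11.0]]
```

```bash
ls pics; python3 - <<'E'
import cv2,glob
a=cv2.imread(glob.glob("pics/wrist_9*")[0]);b=cv2.imread(glob.glob("pics/scene_9*")[0]);c=cv2.imread(glob.glob("pics/side_9*")[0])
A=cv2.resize(a[:260,130:510],(800,547))[:300]
r=lambda i,u,v:cv2.resize(i[v-38:v+38,u-50:u+50],(400,300),interpolation=cv2.INTER_CUBIC)
cv2.imwrite("pics/m9.png",cv2.vconcat([cv2.resize(a[0:240],(800,300)),cv2.hconcat([r(b,252,285),r(c,235,262)])]))
E
```

```text
o.png
scene0.npy
scene0.png
scene_7.20.png
scene_9.15.png
side0.npy
side0.png
side_7.15.png
side_9.10.png
w1.npy
w1.png
w1c.png
w1f.png
w2.npy
w2.png
wrist_7.10.png
wrist_9.05.png
```

View pics/m9.png

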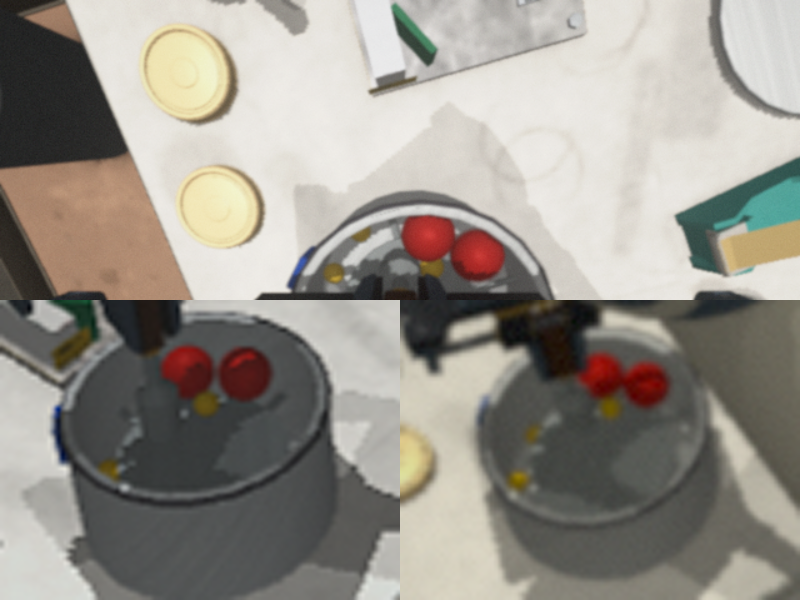

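One yellow is left on the floor (scene crop 205,403), in the notch behind the two reds. I'll take the foot inside it and push it out through them.

```bash
python3 -m handwheel '[{"fingers":0,"translation":[-0.012,0.004,0],"rotation":[0,0,0]},{"fingers":0,"translation":[-0.022,0.007,0],"rotation":[0,0,0]},{"fingers":0,"translation":[-0.0295,0.0097,0],"rotation":[0,0,0]},{"fingers":0,"translation":[-0.0267,0.0162,0],"rotation":[0,0,0]},{"fingers":0,"translation":[-0.0193,0.0204,0],"rotation":[0,0,0]},{"fingers":0,"translation":[-0.0155,0.023,0],"rotation":[0,0,0]},{"fingers":0,"translation":[-0.0117,0.0256,0],"rotation":[0,0,0]},{"fingers":0,"translation":[-0.008,0.028,0],"rotation":[0,0,0]},{"fingers":0,"translation":[-0.0049,0.03,0],"rotation":[0,0,0]},{"fingers":0,"translation":[-0.0049,0.03,0],"rotation":[0,0,0]}]'
python3 look.py side scene
```

```text
time: 10.2
position: [498.0, 258.2, 129.2]
ee_rot: [-3.114, 0.413, 0.002]
ft_force: [-2.1, 2.8, -0.1]
width: 15.8
grasp_force: 30.0
10.2 [498.  258.2 129.2] [-2.1  2.8 -0.1] 15.789247774190228
side red [[25.0, -46.0, 72.0, 62.0], [-25.0, -51.0, 72.0, 86.0]]
side yel [[6.0, -42.0, 57.0, 20.0], [56.0, 30.0, 20.0, 4.0], [28.0, 57.0, 18.0, 14.0]]
scene red [[24.0, -47.0, 73.0, 47.0], [40.0, -32.0, 69.0, 4.0], [-26.0, -46.0, 71.0, 125.0]]
scene yel [[5.0, -38.0, 57.0, 23.0], [56.0, 29.0, 20.0, 10.0]]
```

```bash
python3 -m handwheel '[{"fingers":0,"translation":[-0.0085,-0.0033,0],"rotation":[0,0,0]},{"fingers":0,"translation":[-0.0168,-0.0066,0],"rotation":[0,0,0]},{"fingers":0,"translation":[-0.0181,0,0],"rotation":[0,0,0]},{"fingers":0,"translation":[-0.0171,0.0038,0],"rotation":[0,0,0]},{"fingers":0,"translation":[-0.0161,0.0077,0],"rotation":[0,0,0]},{"fingers":0,"translation":[-0.015,0.012,0],"rotation":[0,0,0]},{"fingers":0,"translation":[-0.0137,0.0164,0],"rotation":[0,0,0]},{"fingers":0,"translation":[-0.0137,0.0164,0],"rotation":[0,0,0]},{"fingers":0,"translation":[-0.0137,0.0164,0],"rotation":[0,0,0]}]'
python3 look.py side scene
```

```text
time: 11.2
position: [480.7, 245.7, 129.4]
ee_rot: [3.114, -0.413, -0.0]
ft_force: [-0.5, 0.3, -0.8]
width: 15.8
grasp_force: 30.0
11.2 [480.7 245.7 129.4] [-0.5  0.3 -0.8] 15.81633862932222
side red [[24.0, -34.0, 65.0, 8.0], [-41.0, -40.0, 73.0, 72.0]]
side yel [[17.0, -64.0, 19.0, 5.0], [29.0, 57.0, 20.0, 14.0]]
scene red [[28.0, -35.0, 73.0, 99.0], [-43.0, -35.0, 72.0, 114.0]]
scene yel [[55.0, 30.0, 20.0, 10.0]]
```

```bash
python3 -m handwheel '[{"fingers":0,"translation":[0,0,-0.02],"rotation":[0,0,0]},{"fingers":0,"translation":[0,0,-0.06],"rotation":[0,0,0]},{"fingers":0,"translation":[0,0,-0.11],"rotation":[0,0,0]},{"fingers":0,"translation":[0,0,-0.118],"rotation":[0,0,0]}]'
python3 look.py side scene wrist
python3 - <<'E'
import cv2,glob
l=lambda n:cv2.imread(sorted(glob.glob(f"pics/{n}_11*"))[-1])
a,b,c=l("wrist"),l("scene"),l("side")
r=lambda i,u,v:cv2.resize(i[v-38:v+38,u-50:u+50],(400,300),interpolation=cv2.INTER_CUBIC)
cv2.imwrite("pics/m11.png",cv2.vconcat([cv2.resize(a[0:240,120:520],(800,300)),cv2.hconcat([r(b,252,285),r(c,235,262)])]))
E
```

```text
time: 11.7
position: [482.8, 247.0, 252.7]
ee_rot: [-3.111, 0.411, -0.011]
ft_force: [0.4, 1.5, -1.8]
width: 16.1
grasp_force: 30.0
11.7 [482.8 247.  252.7] [ 0.4  1.5 -1.8] 16.112680448384477
side red [[28.0, -42.0, 71.0, 91.0], [-41.0, -40.0, 73.0, 64.0]]
side yel [[16.0, -64.0, 19.0, 5.0], [59.0, 29.0, 18.0, 4.0], [29.0, 57.0, 20.0, 14.0]]
scene red [[26.0, -37.0, 71.0, 126.0], [-43.0, -34.0, 72.0, 110.0]]
scene yel [[56.0, 31.0, 19.0, 11.0]]
wrist red [[37.0, -45.0, 75.0, 527.0], [-27.0, -51.0, 72.0, 132.0]]
wrist yel [[17.0, -63.0, 21.0, 42.0], [34.0, 53.0, 21.0, 57.0]]
```

View pics/m11.png

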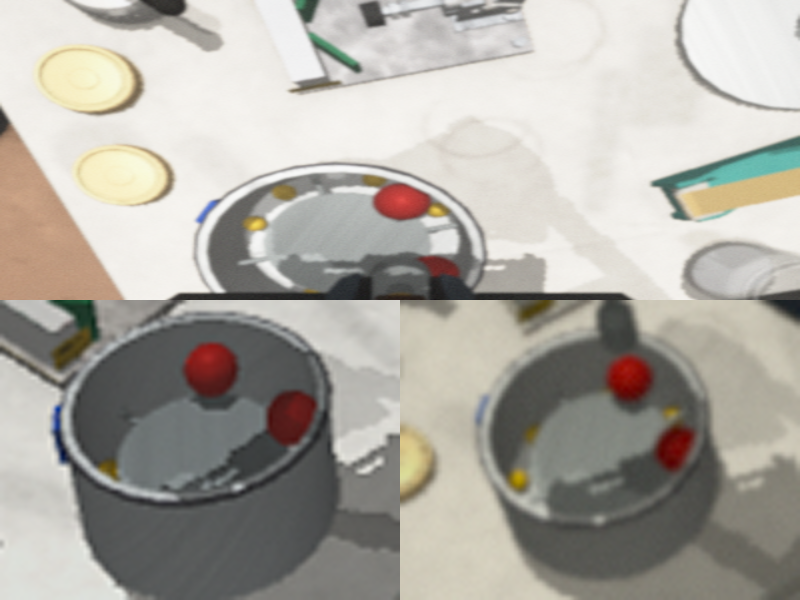

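```bash
python3 - <<'E'
from h import *
f=(477.5,283)
for n in("wrist","scene","side"):
    s,p,d=shoot(n);W,_=cloud(n,s,p,d);hsv=cv2.cvtColor(p,cv2.COLOR_BGR2HSV)
    k=(np.hypot(W[...,0]-f[0],W[...,1]-f[1])<73)&(W[...,2]>5)&(W[...,2]<85)&(hsv[...,0]>=15)&(hsv[...,0]<=38)&(hsv[...,1]>90)
    nn,lab=cv2.connectedComponents(k.astype(np.uint8))
    print(n,[np.round(np.r_[np.median(W[lab==j],0)-[f[0],f[1],0],(lab==j).sum()]).tolist() for j in range(1,nn) if (lab==j).sum()>2])
E
```

```text
wrist [[55.0, -32.0, 20.0, 70.0], [58.0, 26.0, 20.0, 105.0], [15.0, -64.0, 20.0, 86.0], [32.0, 54.0, 20.0, 107.0], [-48.0, 41.0, 20.0, 17.0]]
scene [[54.0, 30.0, 20.0, 15.0]]
side [[12.0, -63.0, 19.0, 9.0], [7.0, -64.0, 9.0, 3.0], [56.0, 30.0, 19.0, 10.0], [27.0, 56.0, 19.0, 21.0]]
```

```bash
python3 -m handwheel '[{"fingers":0,"translation":[-0.04,0.010,0],"rotation":[0,0,0]},{"fingers":0,"translation":[-0.077,0.021,0],"rotation":[0,0,0]},{"fingers":0,"translation":[-0.077,0.021,0],"rotation":[0,0,0]},{"fingers":0,"translation":[-0.077,0.021,0],"rotation":[0,0,0]}]'
python3 - <<'E'
from h import *
f=(477.5,283)
s,p,d=shoot("wrist");W,_=cloud("wrist",s,p,d);hsv=cv2.cvtColor(p,cv2.COLOR_BGR2HSV)
k=(np.hypot(W[...,0]-f[0],W[...,1]-f[1])<73)&(W[...,2]>5)&(W[...,2]<85)&(hsv[...,0]>=15)&(hsv[...,0]<=38)&(hsv[...,1]>90)
nn,lab=cv2.connectedComponents(k.astype(np.uint8))
print(s["time"],s["position"],s["ee_rot"],[np.round(np.r_[np.median(W[lab==j],0)-[f[0],f[1],0],(lab==j).sum()]).tolist() for j in range(1,nn) if (lab==j).sum()>2])
k=(np.hypot(W[...,0]-f[0],W[...,1]-f[1])<90)&(W[...,2]>86)&(W[...,2]<96);print("rim",circ(W[k]))
cv2.imwrite("pics/w12.png",p)
E
```

```text
time: 12.4
position: [400.1, 245.6, 246.7]
ee_rot: [3.114, -0.411, -0.002]
ft_force: [0.6, -0.5, -0.7]
width: 15.8
grasp_force: 30.0
12.4 [400.13074304 245.60230891 246.71750761] [ 3.11384973e+00 -4.11039069e-01 -1.63260552e-03] [[58.0, -31.0, 20.0, 67.0], [58.0, 27.0, 20.0, 119.0], [15.0, -64.0, 20.0, 116.0], [32.0, 55.0, 20.0, 107.0], [-56.0, 33.0, 20.0, 207.0]]
rim (np.float64(476.83431206572016), np.float64(282.5714141971861), np.float64(76.26426813757243))
```

View pics/w12.png

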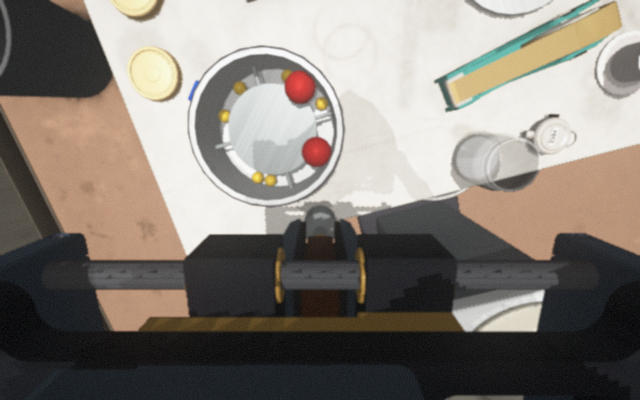

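All six yellows are in the slot, at (224,117), (240,87), (287,77), (320,103), (257,177) and (270,180), and every one measures at pan height. The two reds are inside. Next I'll return the rod.

```bash
python3 -m handwheel '[{"fingers":0,"translation":[0.143,0.377,0],"rotation":[0,0,0]},{"fingers":0,"translation":[0.143,0.377,0],"rotation":[0,0,0]},{"fingers":0,"translation":[0.143,0.377,0],"rotation":[0,0,0]},{"fingers":0,"translation":[0.143,0.377,0],"rotation":[0,0,0]},{"fingers":0,"translation":[0.143,0.377,0],"rotation":[0,0,0]},{"fingers":0,"translation":[0.143,0.377,0],"rotation":[0,0,0]},{"fingers":0,"translation":[0.143,0.377,0],"rotation":[0,0,0]},{"fingers":0,"translation":[0.143,0.377,0],"rotation":[0,0,0]},{"fingers":0,"translation":[0.143,0.377,0],"rotation":[0,0,0]},{"fingers":0,"translation":[0.143,0.377,0],"rotation":[0,0,0]},{"fingers":0,"translation":[0.143,0.377,0],"rotation":[0,0,0]},{"fingers":0,"translation":[0.143,0.377,0],"rotation":[0,0,0]}]'
python3 - <<'E'
from h import *
s,p,d=shoot("wrist");W,_=cloud("wrist",s,p,d);print(s["position"],s["ee_rot"])
h=(np.hypot(W[...,0]-440,W[...,1]+155)<40)&(W[...,2]>44)&(W[...,2]<56);print("holder",circ(W[h]),h.sum())
k=(np.hypot(W[...,0]-600,W[...,1]+35)<90)&(W[...,2]>5)&(W[...,2]<17);k2=(np.hypot(W[...,0]-600,W[...,1]+35)<40)&(W[...,2]>48)&(W[...,2]<62)
print("lid",cv2.minEnclosingCircle(W[k][:,:2].astype(np.float32)),k.sum());print("knob",cv2.minEnclosingCircle(W[k2][:,:2].astype(np.float32)),k2.sum())
E
```

```text
time: 13.65
position: [440.9, -154.5, 247.3]
ee_rot: [-3.114, 0.41, 0.001]
ft_force: [-0.1, 0.2, -0.6]
width: 15.6
grasp_force: 30.0
[ 440.91352226 -154.46916963  247.25561557] [-3.11443884e+00  4.09995868e-01  6.26705168e-04]
holder (np.float64(441.295388531174), np.float64(-155.85769691142303), np.float64(26.906322761837973)) 754
lid ((608.1390991210938, -40.764217376708984), 79.95795440673828) 13650
knob ((608.0612182617188, -41.39776611328125), 13.992040634155273) 581
```

```bash
python3 -m handwheel '[{"fingers":0,"translation":[0,0.0012,0.04],"rotation":[0,0,0]},{"fingers":0,"translation":[0,0.0012,0.08],"rotation":[0,0,0]},{"fingers":0,"translation":[0,0.0012,0.115],"rotation":[0,0,0]},{"fingers":0,"translation":[0,0.0012,0.14],"rotation":[0,0,0]},{"fingers":0,"translation":[0,0.0012,0.154],"rotation":[0,0,0]},{"fingers":0,"translation":[0,0.0012,0.159],"rotation":[0,0,0]},{"fingers":0,"translation":[0,0.0012,0.159],"rotation":[0,0,0]}]'
```

```text
time: 14.4
position: [441.4, -156.3, 88.2]
ee_rot: [3.114, -0.41, 0.001]
ft_force: [3.8, -2.4, -1.1]
width: 16.0
grasp_force: 30.0
```

```bash
python3 -m handwheel '[{"fingers":0.06,"translation":[0,0,0],"rotation":[0,0,0]},{"fingers":0.06,"translation":[0,0,0],"rotation":[0,0,0]},{"fingers":0.06,"translation":[0,0,0],"rotation":[0,0,0]},{"fingers":0.06,"translation":[0,0,0],"rotation":[0,0,0]},{"fingers":0.06,"translation":[0,0,-0.03],"rotation":[0,0,0]},{"fingers":0.06,"translation":[0,0,-0.075],"rotation":[0,0,0]},{"fingers":0.06,"translation":[0,0,-0.12],"rotation":[0,0,0]},{"fingers":0.06,"translation":[0.131,-0.1545,-0.12],"rotation":[0,0,0]},{"fingers":0.06,"translation":[0.131,-0.1545,-0.12],"rotation":[0,0,0]},{"fingers":0.06,"translation":[0.131,-0.1545,-0.12],"rotation":[0,0,0]},{"fingers":0.06,"translation":[0.131,-0.1545,-0.12],"rotation":[0,0,0]},{"fingers":0.06,"translation":[0.131,-0.1545,-0.12],"rotation":[0,0,0]},{"fingers":0.06,"translation":[0.131,-0.1545,-0.12],"rotation":[0,0,0]},{"fingers":0.06,"translation":[0.131,-0.1545,-0.12],"rotation":[0,0,0]}]'
python3 - <<'E'
from h import *
s,p,d=shoot("wrist");W,_=cloud("wrist",s,p,d);print(s["position"],s["ee_rot"])
k=(np.hypot(W[...,0]-600,W[...,1]+35)<95)&(W[...,2]>5)&(W[...,2]<17);k2=(np.hypot(W[...,0]-600,W[...,1]+35)<40)&(W[...,2]>48)&(W[...,2]<62)
print("lid",cv2.minEnclosingCircle(W[k][:,:2].astype(np.float32)),k.sum());print("knob",cv2.minEnclosingCircle(W[k2][:,:2].astype(np.float32)),k2.sum())
for n in("scene","side","wrist"):
    s,p,d=shoot(n);W,_=cloud(n,s,p,d);t=(np.hypot(W[...,0]-440,W[...,1]+155)<30)&(W[...,2]>132);print(n,"rodtop",np.median(W[t],0) if t.any() else None,t.sum())
E
```

```text
time: 15.8
position: [606.2, -42.0, 208.3]
ee_rot: [3.114, -0.413, -0.002]
ft_force: [0.5, -0.3, 1.1]
width: 60.2
grasp_force: 0.0
[606.20095138 -42.01867365 208.251529  ] [ 3.11421613e+00 -4.12551779e-01 -1.74910033e-03]
lid ((597.5078125, -40.06559371948242), 90.36660766601562) 13098
knob ((608.2501220703125, -40.82735061645508), 13.929733276367188) 518
scene rodtop [ 432.88559115 -149.91119142  142.15867705] 41
side rodtop [ 431.47369781 -152.24110934  142.13764632] 38
wrist rodtop None 0
```

```bash
python3 -m handwheel '[{"fingers":0.06,"translation":[0.0017,-0.0015,0.045],"rotation":[0,0,0]},{"fingers":0.06,"translation":[0.0017,-0.0015,0.09],"rotation":[0,0,0]},{"fingers":0.06,"translation":[0.0017,-0.0015,0.13],"rotation":[0,0,0]},{"fingers":0.06,"translation":[0.0017,-0.0015,0.165],"rotation":[0,0,0]},{"fingers":0.06,"translation":[0.0017,-0.0015,0.183],"rotation":[0,0,0]},{"fingers":0.06,"translation":[0.0017,-0.0015,0.183],"rotation":[0,0,0]},{"fingers":0.02,"translation":[0.0017,-0.0015,0.183],"rotation":[0,0,0]},{"fingers":0.0,"translation":[0.0017,-0.0015,0.183],"rotation":[0,0,0]},{"fingers":0.0,"translation":[0.0017,-0.0015,0.183],"rotation":[0,0,0]},{"fingers":0.0,"translation":[0.0017,-0.0015,0.183],"rotation":[0,0,0]},{"fingers":0.0,"translation":[0.0017,-0.0015,0.183],"rotation":[0,0,0]},{"fingers":0.0,"translation":[0.0017,-0.0015,0.183],"rotation":[0,0,0]}]'
```

```text
time: 17.2
position: [609.7, -40.7, 26.3]
ee_rot: [3.114, -0.412, 0.002]
ft_force: [-0.9, -0.4, 8.4]
width: 27.5
grasp_force: 30.0
```

```bash
python3 -m handwheel '[{"fingers":0,"translation":[0,0,-0.02],"rotation":[0,0,0]},{"fingers":0,"translation":[0,0,-0.06],"rotation":[0,0,0]},{"fingers":0,"translation":[0,0,-0.105],"rotation":[0,0,0]},{"fingers":0,"translation":[0,0,-0.15],"rotation":[0,0,0]},{"fingers":0,"translation":[0,0,-0.175],"rotation":[0,0,0]},{"fingers":0,"translation":[-0.024,-0.0317,-0.175],"rotation":[0,0,0]},{"fingers":0,"translation":[-0.048,-0.0634,-0.175],"rotation":[0,0,0]},{"fingers":0,"translation":[-0.072,-0.095,-0.175],"rotation":[0,0,0]},{"fingers":0,"translation":[-0.096,-0.1267,-0.175],"rotation":[0,0,0]},{"fingers":0,"translation":[-0.12,-0.1584,-0.175],"rotation":[0,0,0]},{"fingers":0,"translation":[-0.144,-0.19,-0.175],"rotation":[0,0,0]},{"fingers":0,"translation":[-0.168,-0.2218,-0.175],"rotation":[0,0,0]},{"fingers":0,"translation":[-0.192,-0.2535,-0.175],"rotation":[0,0,0]},{"fingers":0,"translation":[-0.206,-0.272,-0.175],"rotation":[0,0,0]},{"fingers":0,"translation":[-0.2106,-0.2778,-0.17],"rotation":[0,0,0]},{"fingers":0,"translation":[-0.2106,-0.2778,-0.15],"rotation":[0,0,0]},{"fingers":0,"translation":[-0.2106,-0.2778,-0.13],"rotation":[0,0,0]},{"fingers":0,"translation":[-0.2106,-0.2778,-0.13],"rotation":[0,0,0]},{"fingers":0,"translation":[-0.2106,-0.2778,-0.13],"rotation":[0,0,0]}]'
python3 - <<'E'
from h import *
for n in("scene","side","wrist"):
    s,p,d=shoot(n);W,_=cloud(n,s,p,d);cv2.imwrite(f"pics/{n}_lid.png",p)
    r=np.hypot(W[...,0]-477,W[...,1]-283)
    k=(r<95)&(W[...,2]>128)&(W[...,2]<158);Q=W[k];print(n,s["position"],k.sum())
    if k.sum()>50:
        A=np.c_[Q[:,:2]-[477,283],np.ones(len(Q))];c=np.linalg.lstsq(A,Q[:,2],rcond=None)[0];print(" plane",c,cv2.minEnclosingCircle(Q[:,:2].astype(np.float32)))
    k=(r<95)&(W[...,2]>86)&(W[...,2]<95);print(" rim",circ(W[k]) if k.sum()>30 else k.sum())
E
```

```text
time: 19.1
position: [478.4, 281.9, 155.6]
ee_rot: [3.114, -0.413, -0.001]
ft_force: [-0.1, 0.3, -2.0]
width: 27.0
grasp_force: 30.0
scene [478.36393696 281.85770928 155.59247943] 2199
 plane [ 2.02337351e-04 -2.67606405e-04  1.40152286e+02] ((474.1985778808594, 285.8060607910156), 81.2293930053711)
 rim (np.float64(474.4001061686468), np.float64(285.62896184717533), np.float64(76.83085678325865))
side [478.73180079 282.10345277 156.11455516] 1683
 plane [-1.86331988e-04  1.11427029e-03  1.39848637e+02] ((473.0020446777344, 283.47314453125), 80.24980163574219)
 rim (np.float64(473.44954253560445), np.float64(282.1442567250431), np.float64(76.97590763622797))
wrist [478.879126   282.28415211 156.34158403] 25098
 plane [-1.08131974e-03  2.70640500e-03  1.40938222e+02] ((483.9980773925781, 281.1520080566406), 78.99191284179688)
 rim 0
```

Both fixed cameras show the lid level and concentric with the rim to about 1 mm. I'll lower it.

```bash
python3 -m handwheel '[{"fingers":0,"translation":[0,0,0.015],"rotation":[0,0,0]},{"fingers":0,"translation":[0,0,0.028],"rotation":[0,0,0]},{"fingers":0,"translation":[0,0,0.035],"rotation":[0,0,0]},{"fingers":0,"translation":[0,0,0.039],"rotation":[0,0,0]},{"fingers":0,"translation":[0,0,0.042],"rotation":[0,0,0]},{"fingers":0,"translation":[0,0,0.044],"rotation":[0,0,0]},{"fingers":0,"translation":[0,0,0.044],"rotation":[0,0,0]}]'
```

```text
time: 19.95
position: [478.3, 282.5, 111.6]
ee_rot: [-3.114, 0.412, -0.0]
ft_force: [-0.8, -0.7, -1.3]
width: 27.2
grasp_force: 30.0
```

```bash
python3 -m handwheel '[{"fingers":0,"translation":[0,0,0.0006],"rotation":[0,0,0]},{"fingers":0,"translation":[0,0,0.001],"rotation":[0,0,0]},{"fingers":0.03,"translation":[0,0,0.001],"rotation":[0,0,0]},{"fingers":0.06,"translation":[0,0,0.001],"rotation":[0,0,0]},{"fingers":0.06,"translation":[0,0,0.001],"rotation":[0,0,0]},{"fingers":0.06,"translation":[0,0,0.001],"rotation":[0,0,0]},{"fingers":0.06,"translation":[0,0,0.001],"rotation":[0,0,0]},{"fingers":0.06,"translation":[0,0,-0.03],"rotation":[0,0,0]},{"fingers":0.06,"translation":[0,0,-0.07],"rotation":[0,0,0]},{"fingers":0.06,"translation":[0,0,-0.12],"rotation":[0,0,0]},{"fingers":0.06,"translation":[0,0,-0.15],"rotation":[0,0,0]},{"fingers":0.06,"translation":[0,0,-0.15],"rotation":[0,0,0]}]'
python3 - <<'E'
from h import *
for n in("scene","side","wrist"):
    s,p,d=shoot(n);W,_=cloud(n,s,p,d);cv2.imwrite(f"pics/{n}_end.png",p)
    k=(np.hypot(W[...,0]-477,W[...,1]-283)<95)&(W[...,2]>91)&(W[...,2]<105);Q=W[k]
    A=np.c_[Q[:,:2]-[477,283],np.ones(len(Q))];c=np.linalg.lstsq(A,Q[:,2],rcond=None)[0];print(n,"plane",c,cv2.minEnclosingCircle(Q[:,:2].astype(np.float32)))
a=cv2.imread("pics/scene_end.png");b=cv2.imread("pics/side_end.png")
cv2.imwrite("pics/end.png",cv2.vconcat([cv2.resize(a[140:340,180:420],(720,300)),cv2.resize(b[140:320,180:420],(720,300))]))
E
```

```text
time: 21.15
position: [480.1, 283.3, 265.9]
ee_rot: [-3.11, 0.412, -0.01]
ft_force: [0.2, -0.6, -1.4]
width: 60.0
grasp_force: 0.0
scene plane [ 6.20204124e-04 -2.54597730e-04  9.47174174e+01] ((475.0046081542969, 284.9688720703125), 81.85263061523438)
side plane [-3.08260621e-03  1.07649896e-03  9.45183412e+01] ((473.7507019042969, 282.1833190917969), 81.67528533935547)
wrist plane [-3.48009655e-04  9.28062830e-04  9.48704050e+01] ((477.09857177734375, 283.2822570800781), 79.87651062011719)
```

View pics/end.png

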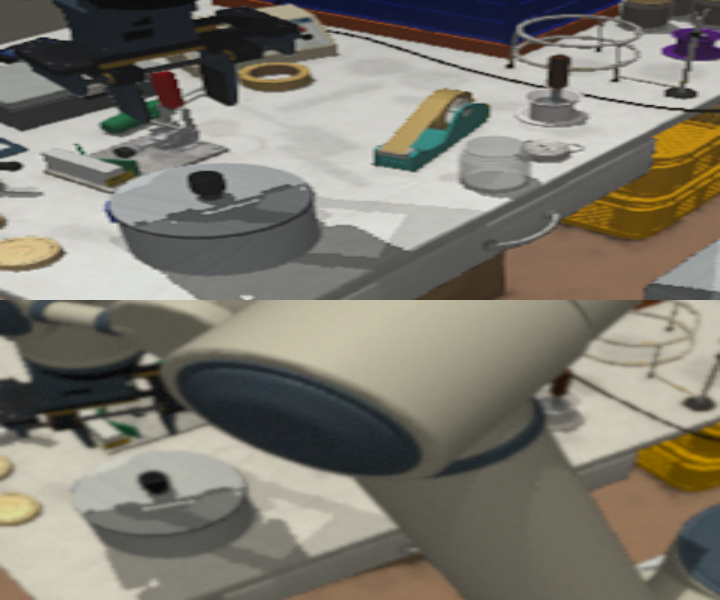

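The lid sits level on the bowl, with its plate top at about 95 mm. The rod stands upright in the white holder at (558,80), and the gripper is clear.

```bash
python3 -c "
from cell import robot
print(robot.sign_off())"
```

```text
the job is handed in; nothing more can be done
None
```

The job is handed in after about 21 s: all six yellow balls are in the pan, both reds are still in the bowl, the rod is back in its holder and the lid sits level on the bowl; the last yellow needed two short outward pushes from near the middle after the two clockwise turns.

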